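# Drift a swollen cell out of a transmitter pack

### The arm

A 6-joint arm with a two-finger parallel gripper is mounted at the origin on the work surface. World frame = base frame: x ahead of the robot, y to its left, z up, the work surface at z = 0. Lengths are in mm, angles in rad, forces in N, time in s.
With the tool pointing down it reaches from about 400 to 925 mm from the base axis. Payload 12.5 kg.
Tool frame: the origin (TCP) lies at the centre of the arm's flange, where the gripper is bolted on; the fingertips stand 190 mm ahead of it and the grasp point (between the pads) lies 171 mm ahead of it; z points along the fingers, y is the direction in which the jaws open and shut (so a half turn about z gives the same grasp; the last joint's range is limited). The gripper opens to 95 mm and grips with 3 to 60 N. Pads are 20 mm wide; open, the fingers measure 119 mm over their backs; the gripper's body (75 mm by 180 mm) begins 59 mm behind the grasp point.
Start: joints at [-1.26, 0.491, 1.559, -0, 1.092, -0.106], TCP at [253.041, -571.485, 404.761] pointing down, gripper open.
Joint ranges: [-3.1, 3.1], [-0.84, 2.19], [0.05, 2.79], [-1.13, 4.28], [0.06, 2.93], [-2.69, 2.69]. Speed limits (rad/s): [2.22, 2.22, 2.79, 3.14, 3.14, 3.14].

### API

Orientations are given as [roll, pitch, yaw] about the fixed x, y, z axes, in that order (R = Rz(yaw) Ry(pitch) Rx(roll)).
In Python, from cell import env, optics gives the robot as it stands.
- The arm moves only by the tool apply_moves, never from a script. Its argument "commands" is a list of rows, each a list of 7 numbers: the turn, a rotation vector about the tool's x, y, z in degrees, then the shift along the tool's x, y, z in m, then the finger opening in m, from 0 to 0.0951. A call has 1 to 5 rows; each row shifts and turns the commanded pose from where the row before left it, along the tool's axes as they then stand; what a row does not reach is not made up. A row lasts 1/12 s, in which the tool goes at most 41.7 mm and 7.16 degrees, less where a joint would pass 70% of its speed; a pose out of reach is approached as far as the arm can. A call with a gripper value outside its range is refused whole. The fingers move at their own pace and stop on an object; the grip force is fixed at half the most. Time passes only in rows, so rows that do not move let the fingers close. It gives the time, the measured TCP pose, the force and the opening at its end, in the units of the state.
- env.state(): the state, without advancing time (a new reading comes with each control period).
- optics.read_camera(name): name is "side" or "top"; returns a dict with "color" (384x512x3 uint8, red, green, blue), "fx", "fy", "cx", "cy" (pixels), "eye" and "rotation" of the camera in the world. Camera axes: x right, y up, looking along -z (the intrinsics and any distortion apply to the point x, -y, -z); pixel columns grow to the right and rows downward; lengths in mm; the calibration is good to about 2 mm. A picture is of the moment at which its call begins. There is no depth.
- env.job_done(): hands the job in, once; it reports no verdict.
The state is a dict: "t": time; "joints": joint angles; "qvel": joint speeds; "tau": joint torques, N m; "eef_pos": TCP position; "tcp_rot": TCP orientation; "ft_force": force on the tool from outside, world axes, zero at the start; "moment": the same for the moment, N m; "opening": opening from 0.0 (shut) to 1.0 (fully open).
Only numpy, scipy, OpenCV 4.12 (cv2) and the standard library are available. Lean on these libraries where they do the work, as an engineer would, in place of code of your own. Each camera call takes 0.05 s, during which the arm holds its last target. There are 200 camera calls.

### The job

One transmitter pack in the beech stand has a swollen AA cell jammed in its bay, and the bay is open at both ends. Take the wooden drift out of its hole in the stand, feel its tip into the round opening in the top of that pack, and press it through gently and steadily until the cell drops out underneath into the grey tray. Then draw the drift out, leaving all three packs standing in their slots and the loose parts where they are, and stand the drift back in its hole, fully down.

Things in the scene. Friction and masses are not known exactly. Their poses are not given: they have to be found in the camera images.
- stand: Slotted beech stand, fixed, 90 (x) x 236 (y) x 102 mm high. Origin on the shelf under its centre, z up. Deck 30 mm thick, top at z = 102, on rails and end legs, open below. Two of the three slots hold whole packs (pack_b, pack_c), the third holds the jammed pack. Never press on a pack or its cell with more than 25 N: touch down slower than 10 mm/s and stop at a few newtons.
- slot0 (a point): Centre of the floor of the slot at x = 0, y = -78, z = 72 mm of the stand; axes as the stand. Slot: 67.5 (x) x 29.5 (y) mm, right through the deck; a pack rests on rails at its x ends. The jammed pack, in whichever slot has no whole pack, is grey plastic, 60 (x) x 22 (y) x 76 (z) mm, 120 g, upright: its flat top is at z = 148 mm.
- slot1 (a point): As slot0, at y = -26. The jammed pack's own place is not measured: it stands loose, its centre up to 3.5 mm off the slot's centre in x and in y, parallel to the stand within 0.01 rad. Its opening is round, sharp-edged, 13.5 mm wide and 8 mm deep, in the top, 11 mm from the pack's centre towards -x. Two small fittings rise 14 mm above each pack's top, 8 and 23 mm towards +x.
- slot2 (a point): As slot0, at y = +26. Under the jammed pack's opening the bay runs on through the underside (z = 72). In it a sprung side contact holds the cell (14.5 mm wide, 50.5 mm long, 24 g), upper end 10 to 19 mm below the pack's top. About 8 to 15 N slide it; it falls free as the drift's tip comes to the underside. The tip can go 8 mm past that before the drift's shoulder meets the pack's top.
- rod_hole (a point): Centre of the mouth of the drift's hole, 16 mm wide, right through the deck, at x = 0, y = +82 mm, z = 102 mm of the stand (chamfer 1 mm).
- drift: Pale wooden rod 12 mm wide, 84 mm long, flat end, below a square handle 26 x 26 x 58 mm; 28 to 56 g. Origin: centre of the tip; z up to the handle; x, y square to its sides. Starts upright in its hole, shoulder (z = 84) on the deck, tip 18 mm above the shelf, turned up to 0.15 rad from the stand. Side force at the tip makes it lean in the fingers: hold firmly and lift before each sideways step.
- tray: Shallow grey plastic tray, fixed, 80 x 200 x 18 mm, floor 3 mm, under the stand with the same origin and axes. The cell falls into it.
- pack_b: A whole transmitter pack, grey plastic, 60 x 22 x 76 mm, its opening closed by a dark disc, loose in one of the slots. Origin: centre of its underside. Leave alone.
- pack_c: A second whole pack like pack_b, in another slot. Leave alone.
- door_cover: Black battery door cover, 58 x 22 x 9 mm, loose on the shelf on the stand's -y side. Origin: centre of its underside. Leave alone.
- mic_sleeve: Blue mic sleeve, a ring 24 mm across and 34 mm high, loose on the shelf on the stand's +y side. Origin: centre of its underside. Leave alone.
Not all that is in view belongs to the job. Of the things that look like the drift, the larger one is meant. What is shaped like the tray but pink is not meant.

How it is judged:
By the outcome, as a careful person would: the job done as asked, in the order asked, and still so for the second after the job is handed in, with the robot touching nothing.
It also fails if it takes over 72 s, if anything falls off the work surface, if the arm or the gripper's body presses on something with over 40 N, if the wrist force passes 120 N, or if a joint passes its speed limit or range.

## Working session

There is one attempt and no reset: what is moved stays moved. The work goes in short steps, Python scripts to look and compute and a tool call to move; the robot and the scene stay as the last step left them, time stands still between calls to the robot, and variables do not carry over. Pictures are saved under pics/ and viewed, about 8 in all and at most 12, crops included, and the job is handed in when it is done.

Besides the shell and the picture viewer there is one more tool, called after "Call:" as a command line: name --pt "numbers of a row" for each row, then --argument value for the rest. apply_moves: Moves the arm, as the interface text tells. Its arguments: {"type":"object","properties":{"commands":{"type":"array","items":{"type":"array","items":{"type":"number"}}}},"required":["commands"]}

```bash
mkdir -p pics; ls
python3 - <<'E'
from cell import env, optics
import cv2,numpy as np
for n in("side","top"):
    c=optics.read_camera(n); print(n,{k:(np.round(v,3).tolist() if k!='color' else v.shape) for k,v in c.items()})
    cv2.imwrite(f"pics/{n}0.png",c["color"][:,:,::-1])
s=env.state();print(s)
E
```

```text
pics
side {'color': (384, 512, 3), 'fx': 360.459, 'fy': 360.459, 'cx': 258.744, 'cy': 190.628, 'eye': [141.107, 513.737, 490.741], 'rotation': [1.011, -0.024, -2.519]}
top {'color': (384, 512, 3), 'fx': 461.198, 'fy': 461.198, 'cx': 262.073, 'cy': 193.797, 'eye': [345.542, -4.295, 1132.564], 'rotation': [0.151, 0.002, -1.55]}
{'t': 0.1, 'joints': array([-1.25962747e+00,  4.91478267e-01,  1.55936828e+00,  1.62999022e-05,
        1.09173696e+00, -1.05597259e-01]), 'qvel': array([-2.34506840e-04, -3.00682255e-04, -1.74389250e-03, -6.27374736e-05,
       -1.48210306e-04,  4.92387052e-05]), 'tau': array([ 2.55830113e-03, -6.13626337e+01, -2.58605146e+01,  6.94085285e-02,
        4.70322242e-02, -3.37046947e-05]), 'eef_pos': array([ 253.01835479, -571.46491024,  404.24012103]), 'tcp_rot': array([-3.14060884e+00, -1.18814513e-04,  4.16758535e-01]), 'ft_force': array([-0.13390795,  0.13135665,  0.29608369]), 'moment': array([ 0.03621105, -0.02178726, -0.07525719]), 'opening': 0.9997173081435357}
```

View pics/side0.png

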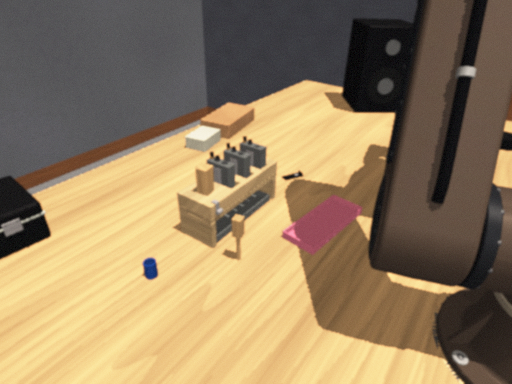

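View pics/top0.png

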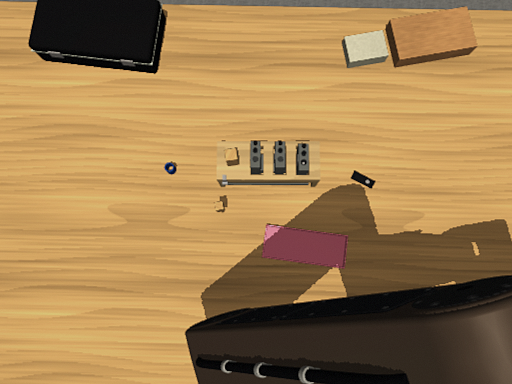

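The side view shows the stand near (228,195) with the drift's handle at (205,180), the decoy rod at (238,235) and the pink tray to the right of it. In the top view the stand is at about (217..320, 140..185), the drift at (232,156) and the packs at x = 256, 280 and 303. Next I'll enlarge the stand in both.

```bash
cat > h.py <<'E'
import numpy as np,cv2
from cell import env,optics
from scipy.spatial.transform import Rotation as R
def cam(n): return optics.read_camera(n)
def RM(c): return R.from_euler('xyz',c['rotation']).as_matrix()
def proj(c,P):
    p=(np.atleast_2d(P)-c['eye'])@RM(c); return np.c_[c['cx']+c['fx']*p[:,0]/-p[:,2], c['cy']-c['fy']*p[:,1]/-p[:,2]]
def ray(c,uv,z):
    u,v=uv; d=RM(c)@np.array([(u-c['cx'])/c['fx'],-(v-c['cy'])/c['fy'],-1]); e=np.array(c['eye']); return e+d*(z-e[2])/d[2]
def crop(c,f,x0,y0,w,h,k):
    cv2.imwrite(f,cv2.resize(c['color'][y0:y0+h,x0:x0+w,::-1],None,fx=k,fy=k,interpolation=cv2.INTER_CUBIC))
E
python3 - <<'E'
from h import *
a=cam('top');b=cam('side')
A=cv2.resize(a['color'][130:195,208:328,::-1],None,fx=6.5,fy=6.5,interpolation=cv2.INTER_CUBIC)
cv2.imwrite('pics/t1.png',A); crop(b,'pics/s1.png',170,130,120,115,5)
for uv in[(217,140),(310,140)]: print(ray(a,uv,102))
print(proj(b,[ray(a,(232,156),160)]))
E
```

```text
[625.43727687 107.80412749 102.        ]
[ 629.76412036 -106.15629783  102.        ]
[[206.77663997 165.73789969]]
```

View pics/t1.png

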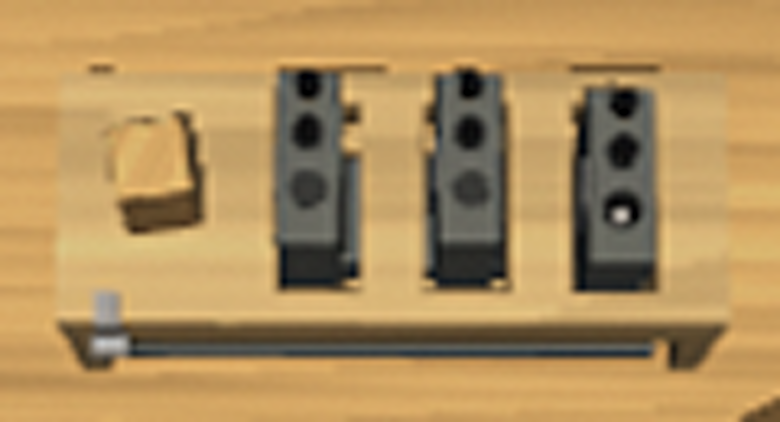

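View pics/s1.png

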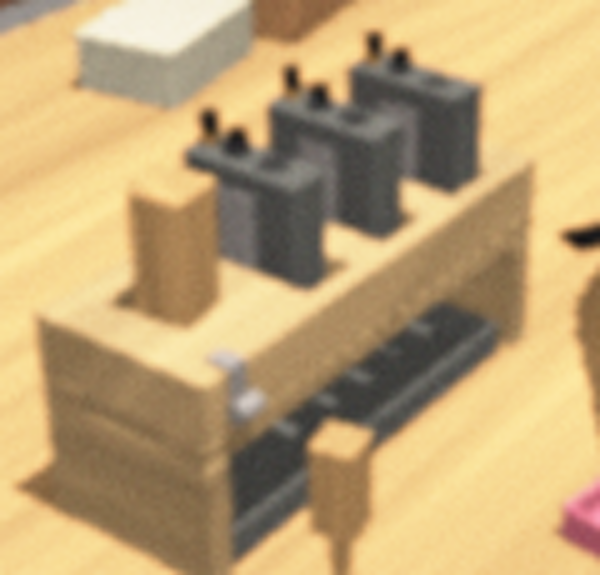

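```bash
cat >> h.py <<'E'
def uvc(p,x0,y0,k): p=np.atleast_2d(p).astype(float); return (p+.5)/k-.5+[x0,y0]
E
python3 - <<'E'
from h import *
from scipy.optimize import least_squares as LS
a=cam('top');b=cam('side')
t=uvc([(60,70),(57,325),(730,325),(728,72)],208,130,6.5); s=uvc([(205,388),(40,318),(533,162)],170,130,5)
L=np.array([(45,118,102),(-45,118,102),(-45,-118,102),(45,-118,102)])
def W(p,Q): c,d=np.cos(p[2]),np.sin(p[2]); return np.asarray(Q)@np.array([[c,-d,0],[d,c,0],[0,0,1]]).T+[p[0],p[1],0]
ft=lambda p:(proj(a,W(p,L))-t).ravel(); fs=lambda p:(proj(b,W(p,L[[1,0,2]]))-s).ravel()
for f in(ft,fs,lambda p:np.r_[ft(p),fs(p)]):
    r=LS(f,[580,0,0]); print(r.x.round(3),r.fun.round(1))
    p=r.x; print('hole',W(p,[[0,82,102]]).round(1),'slot0 open',W(p,[[-11,-78,148]]).round(1))
print('drift top from top cam',ray(a,uvc((150,158),208,130,6.5)[0],160),'side',ray(b,uvc((176,190),170,130,5)[0],160))
print('opening top',ray(a,uvc((622,211),208,130,6.5)[0],148),'side',ray(b,uvc((438,81),170,130,5)[0],148))
# handle yaw
h=[ray(a,uvc(q,208,130,6.5)[0],160)for q in[(113,122),(185,115),(192,192),(122,205)]];print(np.round(h,1))
E
```

```text
[ 5.80941e+02 -1.07590e+01  1.90000e-02] [ 0.1  0.4 -0.2 -0.4  0.2 -0.2 -0.1  0.2]
hole [[579.4  71.2 102. ]] slot0 open [[571.4 -88.9 148. ]]
[ 5.79294e+02 -8.51500e+00  3.10000e-02] [ 0.6  0.6 -1.1 -0.5  0.6 -0.8]
hole [[576.7  73.4 102. ]] slot0 open [[570.7 -86.8 148. ]]
[ 5.80492e+02 -1.03220e+01  2.30000e-02] [-0.2  0.8 -0.3  0.   0.1 -0.2 -0.4  0.2  0.3 -0.1 -1.1 -1.3  0.8 -1. ]
hole [[578.6  71.7 102. ]] slot0 open [[571.3 -88.6 148. ]]
drift top from top cam [579.38555024  70.87540822 160.        ] side [572.59604301  75.70623233 160.        ]
opening top [567.25935787 -87.1910137  148.        ] side [566.55560589 -87.37924715 148.        ]
[[591.4  83.6 160. ]
 [594.3  59.7 160. ]
 [568.1  56.6 160. ]
 [563.2  79.7 160. ]]
```

Run:
```python
from h import *
from scipy.optimize import least_squares as LS
def sim(p,N=25,th=-73.5/25):
    r=R.from_euler('z',.417)*R.from_euler('x',np.pi); x=np.array([253.,-571.5,404.])
    for i in range(N): x=x+r.apply([p[0],p[1],0]); r=r*R.from_euler('z',th,degrees=True)
    return (x-[579,71,404])[:2]
print(LS(sim,[30,0]).x, -73.5/25)
```

```text
[30.8182936  -2.11435089] -2.94
```

Call:
apply_moves --pt "0 0 -2.94 0.0308 -0.0021 0 0.06" --pt "0 0 -2.94 0.0308 -0.0021 0 0.06" --pt "0 0 -2.94 0.0308 -0.0021 0 0.06" --pt "0 0 -2.94 0.0308 -0.0021 0 0.06" --pt "0 0 -2.94 0.0308 -0.0021 0 0.06"

```text
t: 0.72
eef_pos: [382.3, -485.3, 404.7]
tcp_rot: [3.142, 0.0, 0.676]
ft_force: [0.7, -0.0, 0.0]
opening: 0.703
```

Call:
apply_moves --pt "0 0 -2.94 0.0308 -0.0021 0 0.06" --pt "0 0 -2.94 0.0308 -0.0021 0 0.06" --pt "0 0 -2.94 0.0308 -0.0021 0 0.06" --pt "0 0 -2.94 0.0308 -0.0021 0 0.06" --pt "0 0 -2.94 0.0308 -0.0021 0 0.06"

```text
t: 1.13
eef_pos: [484.4, -369.9, 404.7]
tcp_rot: [3.142, 0.0, 0.932]
ft_force: [0.7, 0.2, -1.0]
opening: 0.63
```

Call:
apply_moves --pt "0 0 -2.94 0.0308 -0.0021 0 0.06" --pt "0 0 -2.94 0.0308 -0.0021 0 0.06" --pt "0 0 -2.94 0.0308 -0.0021 0 0.06" --pt "0 0 -2.94 0.0308 -0.0021 0 0.06" --pt "0 0 -2.94 0.0308 -0.0021 0 0.06"

```text
t: 1.55
eef_pos: [553.8, -232.5, 404.7]
tcp_rot: [3.141, 0.0, 1.189]
ft_force: [0.2, -0.2, -0.4]
opening: 0.631
```

Call:
apply_moves --pt "0 0 -2.94 0.0308 -0.0021 0 0.06" --pt "0 0 -2.94 0.0308 -0.0021 0 0.06" --pt "0 0 -2.94 0.0308 -0.0021 0 0.06" --pt "0 0 -2.94 0.0308 -0.0021 0 0.06" --pt "0 0 -2.94 0.0308 -0.0021 0 0.06"

```text
t: 1.97
eef_pos: [586.1, -81.9, 404.7]
tcp_rot: [3.141, 0.0, 1.446]
ft_force: [0.4, -0.3, -0.1]
opening: 0.626
```

Call:
apply_moves --pt "0 0 -2.94 0.0308 -0.0021 0 0.06" --pt "0 0 -2.94 0.0308 -0.0021 0 0.06" --pt "0 0 -2.94 0.0308 -0.0021 0 0.06" --pt "0 0 -2.94 0.0308 -0.0021 0 0.06" --pt "0 0 -2.94 0.0308 -0.0021 0 0.06"

```text
t: 2.38
eef_pos: [579.1, 71.9, 404.7]
tcp_rot: [3.141, 0.0, 1.702]
ft_force: [0.6, -0.1, -0.7]
opening: 0.632
```

Run:
```python
from h import *
b=cam('side'); crop(b,'pics/s2.png',150,70,140,130,4.5); s=env.state()
print(s['eef_pos'],s['tcp_rot'],s['ft_force'],s['t'],s['opening'])
```

```text
[578.08856856  75.90765183 404.71033685] [-3.14126540e+00 -1.33766772e-03  1.70799238e+00] [-0.25408301  4.50990715  0.14927708] 2.4333 0.6354426315405618
```

View pics/s2.png

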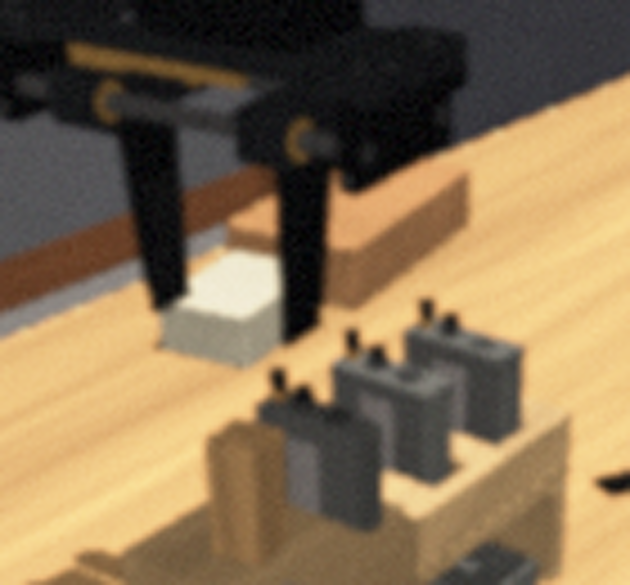

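The fingers are above the stand, jaws along x, with the tips at about (168,307) and (300,338) in the crop. I'll compare these with the projection to get the side camera's bias.

Run:
```python
from h import *
s=env.state();b=cam('side');p=s['eef_pos'];r=R.from_euler('xyz',s['tcp_rot'])
print(p,s['t'])
k=4.5
# 4 corners of each finger tip outer/inner faces
for y in(-42,-30,30,42):
  for x in(-10,10):
    q=p+r.apply([x,y,190]); print(x,y,((proj(b,q)-[150,70]+.5)*k-.5).round(0))
print('handle top c (579,71)',((proj(b,[579,71,160])-[150,70]+.5)*k-.5).round(0))
```

```text
[578.08856856  75.90765183 404.71033685] 2.4333
-10 -42 [[331. 333.]]
10 -42 [[303. 351.]]
-10 -30 [[306. 326.]]
10 -30 [[278. 344.]]
-10 30 [[186. 296.]]
10 30 [[156. 313.]]
-10 42 [[163. 290.]]
10 42 [[133. 306.]]
handle top c (579,71) [[245. 432.]]
```

Call:
apply_moves --pt "0 0 0 -0.004 0 0.02 0.06" --pt "0 0 0 0 0 0.025 0.06" --pt "0 0 0 0 0 0.025 0.06" --pt "0 0 0 0 0 0.0235 0.06" --pt "0 0 0 0 0 0 0.06"

```text
t: 2.9
eef_pos: [579.2, 65.8, 307.4]
tcp_rot: [-3.135, -0.001, 1.699]
ft_force: [-1.2, 0.6, -0.9]
opening: 0.63
```

Run:
```python
from h import *
b=cam('side'); a=cam('top'); crop(b,'pics/s3.png',165,100,110,110,5); s=env.state()
print(s['eef_pos'],s['tcp_rot'],s['ft_force'],s['t'],s['opening'])
```

```text
[580.06050809  66.00575982 311.29040121] [-3.14053307e+00  1.17472430e-05  1.69890502e+00] [ 0.48062722  0.32799145 -0.79204688] 3.0 0.6317277766069657
```

View pics/s3.png

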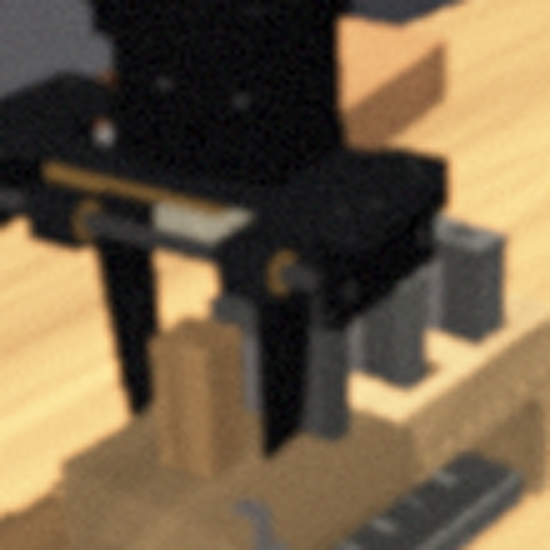

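Run:
```python
from h import *
s=env.state();b=cam('side');p=s['eef_pos'];r=R.from_euler('xyz',s['tcp_rot'])
k=5
for y in(-42,-30,30,42):
  for x in(-10,10):
    q=p+r.apply([x,y,190]); print(x,y,((proj(b,q)-[165,100]+.5)*k-.5).round(0))
def box(cx,cy,yaw,z): 
    return [[cx+13*(i*np.cos(yaw)-j*np.sin(yaw)),cy+13*(i*np.sin(yaw)+j*np.cos(yaw)),z] for i,j in((1,1),(-1,1),(-1,-1),(1,-1))]
for c in((579.4,71),(576,73)): print(c,((proj(b,box(*c,.13,160))-[165,100]+.5)*k-.5).round(0).tolist(),((proj(b,box(*c,.13,102))-[165,100]+.5)*k-.5).round(0).tolist())
```

```text
-10 -42 [[312. 427.]]
10 -42 [[284. 450.]]
-10 -30 [[287. 419.]]
10 -30 [[258. 442.]]
-10 30 [[164. 381.]]
10 30 [[134. 402.]]
-10 42 [[140. 374.]]
10 42 [[110. 395.]]
(579.4, 71) [[149.0, 336.0], [204.0, 353.0], [243.0, 325.0], [189.0, 309.0]] [[159.0, 464.0], [212.0, 481.0], [250.0, 451.0], [197.0, 434.0]]
(576, 73) [[151.0, 340.0], [207.0, 357.0], [247.0, 329.0], [191.0, 313.0]] [[161.0, 469.0], [215.0, 486.0], [253.0, 456.0], [200.0, 439.0]]
```

The handle's edges match a drift centre of (579.4, 71) and a yaw of 0.13, and the fingers straddle it, 5 mm short in y. I'll shift and close.

Call:
apply_moves --pt "0 0 0 0.005 0 0 0.06" --pt "0 0 0 0 0 0 0.06" --pt "0 0 0 0 0 0 0.02" --pt "0 0 0 0 0 0 0.02" --pt "0 0 0 0 0 0 0.02"

```text
t: 3.47
eef_pos: [579.1, 71.4, 311.7]
tcp_rot: [3.141, 0.0, 1.7]
ft_force: [-0.3, 0.8, -0.0]
opening: 0.477
```

Call:
apply_moves --pt "0 0 0 0 0 0 0.0" --pt "0 0 0 0 0 0 0.0" --pt "0 0 0 0 0 0 0.0" --pt "0 0 0 0 0 0 0.0" --pt "0 0 0 0 0 0 0.0"

```text
t: 3.88
eef_pos: [579.1, 71.4, 311.2]
tcp_rot: [-3.142, 0.0, 1.7]
ft_force: [-0.9, -0.4, 0.4]
opening: 0.272
```

Run:
```python
from h import *
s=env.state()
print(s['eef_pos'],s['tcp_rot'],s['ft_force'],s['moment'],s['t'],s['opening'])
```

```text
[579.14235244  71.36353408 311.21855069] [-3.14156873e+00  8.47553911e-05  1.69956908e+00] [-0.86091437 -0.41646074  0.44588817] [ 0.03554974 -0.08454351 -0.03657548] 3.8833 0.27217442995752067
```

Call:
apply_moves --pt "0 0 0 0 0 -0.01 0.0" --pt "0 0 0 0 0 -0.03 0.0" --pt "0 0 0 0 0 -0.035 0.0" --pt "0 0 0 0 0 -0.035 0.0" --pt "0 0 0 0 0 -0.03 0.0"

```text
t: 4.3
eef_pos: [578.8, 71.4, 454.3]
tcp_rot: [3.14, 0.0, 1.7]
ft_force: [0.2, 0.3, -0.4]
opening: 0.271
```

Call:
apply_moves --pt "0 0 0 0 0 -0.02 0.0" --pt "0 0 0 0 0 0 0.0" --pt "0 0 0 -0.01 -0.002 0 0" --pt "0 0 0 -0.018 -0.004 0 0" --pt "0 0 0 -0.02 -0.004 0 0"

```text
t: 4.72
eef_pos: [575.0, 22.0, 470.0]
tcp_rot: [-3.139, -0.0, 1.701]
ft_force: [0.9, -0.3, -1.1]
opening: 0.275
```

Call:
apply_moves --pt "0 0 0 -0.02 -0.004 0 0" --pt "0 0 0 -0.02 -0.004 0 0" --pt "0 0 0 -0.02 -0.004 0 0" --pt "0 0 0 -0.02 -0.004 0 0" --pt "0 0 0 -0.0176 -0.004 0 0"

```text
t: 5.13
eef_pos: [567.7, -78.7, 469.7]
tcp_rot: [-3.139, -0.001, 1.699]
ft_force: [0.5, 0.8, -0.7]
opening: 0.274
```

Call:
apply_moves --pt "0 0 0 -0.01 -0.0023 0 0" --pt "0 0 0 0 0 0 0" --pt "0 0 0 0 0 0.01 0" --pt "0 0 0 0 0 0 0" --pt "0 0 0 0 0 0 0"

```text
t: 5.55
eef_pos: [567.1, -86.2, 460.3]
tcp_rot: [-3.14, -0.001, 1.701]
ft_force: [-0.2, 0.8, -0.4]
opening: 0.273
```

Run:
```python
from h import *
s=env.state(); b=cam('side')
crop(b,'pics/s4.png',205,95,90,90,6.5); p=s['eef_pos']
print(p,s['tcp_rot'],s['ft_force'],s['moment'],s['t'],s['opening'])
k=6.5
for q in([p[0],p[1],p[2]-171-38-84],[p[0],p[1],p[2]-209],[567,-87,148]): print(((proj(b,q)-[205,95]+.5)*k-.5).round(0))
```

```text
[567.08313173 -86.23035066 460.25933321] [-3.13997840e+00 -7.09744743e-04  1.70057040e+00] [-0.18701841  0.7599115  -0.35553029] [ 0.00968746 -0.11312848  0.03551636] 5.55 0.27325855463749493
[[340. 282.]]
[[346.  39.]]
[[340. 333.]]
```

View pics/s4.png

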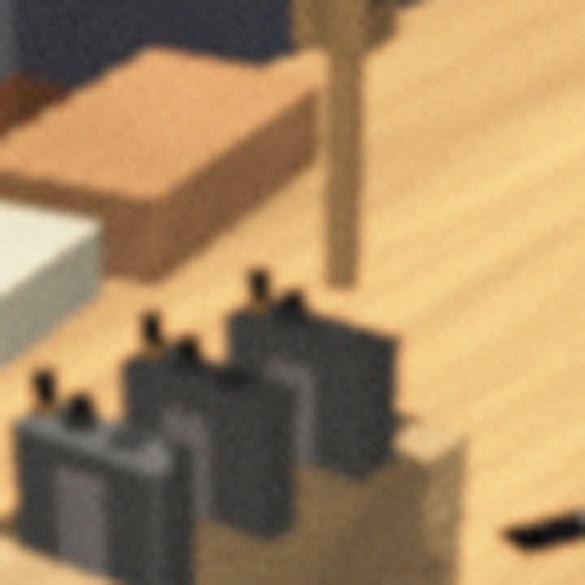

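The rod's tip is at crop (341,285), within 3 crop pixels of its projection, and hangs over the middle of the jammed pack's top. I'll go down to about 3 mm above it, then feel.

Call:
apply_moves --pt "0 0 0 0 -0.0 0.006 0" --pt "0 0 0 0 0 0.006 0" --pt "0 0 0 0 0 0.003 0" --pt "0 0 0 -0.0008 0 0.001 0" --pt "0 0 0 0 0 0 0"

```text
t: 6.02
eef_pos: [567.2, -87.9, 444.8]
tcp_rot: [-3.141, -0.0, 1.7]
ft_force: [0.3, 0.8, -1.4]
opening: 0.272
```

Call:
apply_moves --pt "0 0 0 0 0 0.0005 0" --pt "0 0 0 0 0 0.0005 0" --pt "0 0 0 0 0 0.0005 0" --pt "0 0 0 0 0 0.0 0" --pt "0 0 0 0 0 0 0"

```text
t: 6.43
eef_pos: [567.2, -87.9, 443.8]
tcp_rot: [3.141, 0.0, 1.7]
ft_force: [-0.1, 0.7, 0.6]
opening: 0.273
```

Call:
apply_moves --pt "0 0 0 0 0 0.0005 0" --pt "0 0 0 0 0 0.0005 0" --pt "0 0 0 0 0 0.0005 0" --pt "0 0 0 0 0 0.0 0" --pt "0 0 0 0 0 0 0"

```text
t: 6.85
eef_pos: [567.2, -87.9, 442.2]
tcp_rot: [-3.141, 0.0, 1.7]
ft_force: [0.2, 0.4, -0.9]
opening: 0.27
```

Call:
apply_moves --pt "0 0 0 0 0 0.0005 0" --pt "0 0 0 0 0 0.0005 0" --pt "0 0 0 0 0 0.0003 0" --pt "0 0 0 0 0 0.0 0" --pt "0 0 0 0 0 0 0"

```text
t: 7.27
eef_pos: [567.2, -87.8, 441.1]
tcp_rot: [3.141, 0.0, 1.7]
ft_force: [-0.7, 0.2, 1.9]
opening: 0.269
```

Call:
apply_moves --pt "0 0 0 0 0 0.0003 0" --pt "0 0 0 0 0 0.0003 0" --pt "0 0 0 0 0 0.0 0" --pt "0 0 0 0 0 0.0 0" --pt "0 0 0 0 0 0 0"

```text
t: 7.68
eef_pos: [567.2, -87.9, 440.6]
tcp_rot: [3.141, 0.0, 1.7]
ft_force: [-0.2, 0.5, 5.6]
opening: 0.268
```

Contact is on the pack's top at about z = 440.9. I'll average the moment here to see on which side of the tip the rim lies.

Call:
apply_moves --pt "0 0 0 0 0 0.0003 0" --pt "0 0 0 0 0 0.0001 0" --pt "0 0 0 0 0 0.0 0" --pt "0 0 0 0 0 0.0 0" --pt "0 0 0 0 0 0 0"

```text
t: 8.1
eef_pos: [567.2, -87.8, 439.6]
tcp_rot: [-3.141, -0.0, 1.7]
ft_force: [1.4, -0.2, -0.0]
opening: 0.273
```

```bash
cat >> h.py <<'E'
def avg(n=20):
    F=[];c=None
    for i in range(n):
        c=cam('top'); s=env.state(); F.append(np.r_[s['ft_force'],s['moment']*1000,s['eef_pos']])
    F=np.array(F); print('t',s['t'],'F',F[:,:3].mean(0).round(2),'M Nmm',F[:,3:6].mean(0).round(1),'+-',(F[:,3:6].std(0)/n**.5).round(1),'pos',F[:,6:].mean(0).round(2)); return c
E
python3 - <<'E'
from h import *
c=avg(); crop(c,'pics/t5.png',208,120,120,80,6)
E
```

```text
t 9.1 F [ 0.61  0.21 -0.72] M Nmm [  12.9 -269.5  -14.7] +- [6.4 5.8 7.3] pos [567.16 -87.85 439.89]
```

Call:
apply_moves --pt "0 0 0 0 0 -0.001 0" --pt "0 0 0 0 0 -0.001 0" --pt "0 0 0 0 0 -0.001 0" --pt "0 0 0 0 0 0.0 0" --pt "0 0 0 0 0 0 0"

```text
t: 9.52
eef_pos: [567.1, -87.8, 443.0]
tcp_rot: [3.142, 0.0, 1.7]
ft_force: [-0.2, 0.9, -0.2]
opening: 0.269
```

Run:
```python
from h import *
c=avg()
```

```text
t 10.5167 F [-0.13  0.03 -0.17] M Nmm [  -9.2 -101.3    0.5] +- [7.1 6.7 5.2] pos [567.16 -87.85 442.91]
```

At 439.6 the vertical force vanished and a +x side force of 0.7 N appeared, so the tip had entered the hole and was rubbing on its -x side. I'll shift 0.6 mm in +x and go down again.

Call:
apply_moves --pt "0 0 0 0 0.0006 0.0005 0" --pt "0 0 0 0 0 0.0005 0" --pt "0 0 0 0 0 0.0005 0" --pt "0 0 0 0 0 0.0004 0" --pt "0 0 0 0 0 0 0"

```text
t: 10.93
eef_pos: [567.8, -87.8, 441.0]
tcp_rot: [-3.142, 0.0, 1.7]
ft_force: [-1.5, -0.3, 0.6]
opening: 0.274
```

Call:
apply_moves --pt "0 0 0 0 0 0.0004 0" --pt "0 0 0 0 0 0.0003 0" --pt "0 0 0 0 0 0.0003 0" --pt "0 0 0 0 0 0 0" --pt "0 0 0 0 0 0 0"

```text
t: 11.35
eef_pos: [567.8, -87.8, 440.0]
tcp_rot: [3.141, 0.0, 1.7]
ft_force: [0.8, 0.1, 0.5]
opening: 0.271
```

Call:
apply_moves --pt "0 0 0 0 0 0.0005 0" --pt "0 0 0 0 0 0.0005 0" --pt "0 0 0 0 0 0.0005 0" --pt "0 0 0 0 0 0.0005 0" --pt "0 0 0 0 0 0 0"

```text
t: 11.77
eef_pos: [567.8, -87.8, 437.9]
tcp_rot: [-3.141, -0.0, 1.7]
ft_force: [0.7, 0.4, -0.2]
opening: 0.272
```

Run:
```python
from h import *
c=avg(12)
```

```text
t 12.3667 F [ 0.61 -0.07 -0.56] M Nmm [   1.1 -252.5    2. ] +- [ 9.   8.7 10.3] pos [567.76 -87.77 437.99]
```

Call:
apply_moves --pt "0 0 0 0 0.0006 0 0" --pt "0 0 0 0 0 0.0005 0" --pt "0 0 0 0 0 0.0005 0" --pt "0 0 0 0 0 0.0005 0" --pt "0 0 0 0 0 0 0"

```text
t: 12.78
eef_pos: [568.3, -87.7, 436.4]
tcp_rot: [-3.141, -0.0, 1.7]
ft_force: [-0.7, 0.1, -0.2]
opening: 0.274
```

Run:
```python
from h import *
c=avg(12)
```

```text
t 13.3833 F [-0.1  -0.33 -0.14] M Nmm [-11.4 -98.9 -31.2] +- [7.4 8.9 8.5] pos [568.35 -87.7  436.53]
```

Call:
apply_moves --pt "0 0 0 0 0 0.0007 0" --pt "0 0 0 0 0 0.0007 0" --pt "0 0 0 0 0 0.0007 0" --pt "0 0 0 0 0 0.0007 0" --pt "0 0 0 0 0 0.0007 0"

```text
t: 13.8
eef_pos: [568.4, -87.7, 432.9]
tcp_rot: [-3.142, 0.0, 1.7]
ft_force: [0.1, -0.0, -1.6]
opening: 0.272
```

Call:
apply_moves --pt "0 0 0 0 0 0.0005 0" --pt "0 0 0 0 0 0.0005 0" --pt "0 0 0 0 0 0.0005 0" --pt "0 0 0 0 0 0.0005 0" --pt "0 0 0 0 0 0.0 0"

```text
t: 14.22
eef_pos: [568.4, -87.7, 431.0]
tcp_rot: [-3.142, 0.0, 1.7]
ft_force: [-0.9, -0.8, 0.2]
opening: 0.27
```

Call:
apply_moves --pt "0 0 0 0 0 0.0005 0" --pt "0 0 0 0 0 0.0005 0" --pt "0 0 0 0 0 0.0005 0" --pt "0 0 0 0 0 0.0005 0" --pt "0 0 0 0 0 0.0005 0"

```text
t: 14.63
eef_pos: [568.3, -87.7, 429.4]
tcp_rot: [3.14, 0.001, 1.7]
ft_force: [-1.8, 0.1, 7.8]
opening: 0.27
```

Call:
apply_moves --pt "0 0 0 0 0 0.0005 0" --pt "0 0 0 0 0 0.0005 0" --pt "0 0 0 0 0 0.0005 0" --pt "0 0 0 0 0 0 0" --pt "0 0 0 0 0 0 0"

```text
t: 15.05
eef_pos: [568.3, -87.7, 427.9]
tcp_rot: [3.14, 0.001, 1.7]
ft_force: [-1.6, 0.4, 7.8]
opening: 0.273
```

The cell is moving at about 8 N. I'll ease 0.3 mm back in -x and press on steadily.

Call:
apply_moves --pt "0 0 0 0 -0.0003 0.0006 0" --pt "0 0 0 0 0 0.0006 0" --pt "0 0 0 0 0 0.0006 0" --pt "0 0 0 0 0 0.0006 0" --pt "0 0 0 0 0 0.0006 0"

```text
t: 15.47
eef_pos: [568.1, -87.8, 425.0]
tcp_rot: [3.14, 0.001, 1.7]
ft_force: [-1.6, -0.3, 9.0]
opening: 0.271
```

Call:
apply_moves --pt "0 0 0 0 0 0.0006 0" --pt "0 0 0 0 0 0.0006 0" --pt "0 0 0 0 0 0.0006 0" --pt "0 0 0 0 0 0.0006 0" --pt "0 0 0 0 0 0.0006 0"

```text
t: 15.88
eef_pos: [568.1, -87.8, 422.0]
tcp_rot: [3.14, 0.001, 1.7]
ft_force: [-1.4, -0.9, 7.3]
opening: 0.273
```

Call:
apply_moves --pt "0 0 0 0 -0.0002 0.0007 0" --pt "0 0 0 0 0 0.0007 0" --pt "0 0 0 0 0 0.0007 0" --pt "0 0 0 0 0 0.0007 0" --pt "0 0 0 0 0 0.0007 0"

```text
t: 16.3
eef_pos: [567.9, -87.8, 418.6]
tcp_rot: [3.14, 0.001, 1.7]
ft_force: [-0.2, 0.3, 8.3]
opening: 0.272
```

Call:
apply_moves --pt "0 0 0 0 0 0.0007 0" --pt "0 0 0 0 0 0.0007 0" --pt "0 0 0 0 0 0.0007 0" --pt "0 0 0 0 0 0.0007 0" --pt "0 0 0 0 0 0.0007 0"

```text
t: 16.72
eef_pos: [567.9, -87.8, 415.1]
tcp_rot: [3.14, 0.001, 1.7]
ft_force: [-1.8, -0.4, 8.2]
opening: 0.268
```

Call:
apply_moves --pt "0 0 0 0 0 0.0007 0" --pt "0 0 0 0 0 0.0007 0" --pt "0 0 0 0 0 0.0007 0" --pt "0 0 0 0 0 0.0007 0" --pt "0 0 0 0 0 0.0007 0"

```text
t: 17.13
eef_pos: [567.9, -87.8, 411.5]
tcp_rot: [3.14, 0.001, 1.7]
ft_force: [-1.0, -0.3, 7.4]
opening: 0.271
```

Call:
apply_moves --pt "0 0 0 0 0 0.0007 0" --pt "0 0 0 0 0 0.0007 0" --pt "0 0 0 0 0 0.0007 0" --pt "0 0 0 0 0 0.0007 0" --pt "0 0 0 0 0 0.0007 0"

```text
t: 17.55
eef_pos: [567.9, -87.8, 408.0]
tcp_rot: [3.14, 0.001, 1.7]
ft_force: [-0.9, 0.1, 8.5]
opening: 0.27
```

Call:
apply_moves --pt "0 0 0 0 0 0.0007 0" --pt "0 0 0 0 0 0.0007 0" --pt "0 0 0 0 0 0.0007 0" --pt "0 0 0 0 0 0.0007 0" --pt "0 0 0 0 0 0.0007 0"

```text
t: 17.97
eef_pos: [567.9, -87.8, 404.5]
tcp_rot: [3.14, 0.001, 1.7]
ft_force: [0.0, 0.3, 8.4]
opening: 0.27
```

Call:
apply_moves --pt "0 0 0 0 0 0.0007 0" --pt "0 0 0 0 0 0.0007 0" --pt "0 0 0 0 0 0.0007 0" --pt "0 0 0 0 0 0.0007 0" --pt "0 0 0 0 0 0.0007 0"

```text
t: 18.38
eef_pos: [567.9, -87.8, 401.0]
tcp_rot: [3.14, 0.001, 1.7]
ft_force: [-1.1, -0.6, 8.6]
opening: 0.275
```

Call:
apply_moves --pt "0 0 0 0 0 0.0007 0" --pt "0 0 0 0 0 0.0007 0" --pt "0 0 0 0 0 0.0007 0" --pt "0 0 0 0 0 0.0007 0" --pt "0 0 0 0 0 0.0007 0"

```text
t: 18.8
eef_pos: [567.9, -87.8, 397.5]
tcp_rot: [3.14, 0.001, 1.7]
ft_force: [-1.1, -0.3, 8.4]
opening: 0.272
```

Call:
apply_moves --pt "0 0 0 0 0 0.0007 0" --pt "0 0 0 0 0 0.0007 0" --pt "0 0 0 0 0 0.0007 0" --pt "0 0 0 0 0 0.0007 0" --pt "0 0 0 0 0 0.0007 0"

```text
t: 19.22
eef_pos: [567.9, -87.8, 394.0]
tcp_rot: [3.14, 0.001, 1.7]
ft_force: [-1.7, 0.7, 8.2]
opening: 0.27
```

Call:
apply_moves --pt "0 0 0 0 0 0.0007 0" --pt "0 0 0 0 0 0.0007 0" --pt "0 0 0 0 0 0.0007 0" --pt "0 0 0 0 0 0.0007 0" --pt "0 0 0 0 0 0.0007 0"

```text
t: 19.63
eef_pos: [567.9, -87.8, 390.5]
tcp_rot: [3.14, 0.001, 1.7]
ft_force: [-1.1, 0.1, 8.1]
opening: 0.273
```

Call:
apply_moves --pt "0 0 0 0 0 0.0007 0" --pt "0 0 0 0 0 0.0007 0" --pt "0 0 0 0 0 0.0007 0" --pt "0 0 0 0 0 0.0007 0" --pt "0 0 0 0 0 0.0007 0"

```text
t: 20.05
eef_pos: [567.9, -87.8, 386.9]
tcp_rot: [3.14, 0.001, 1.7]
ft_force: [-1.3, -0.0, 7.8]
opening: 0.273
```

Call:
apply_moves --pt "0 0 0 0 0 0.0007 0" --pt "0 0 0 0 0 0.0007 0" --pt "0 0 0 0 0 0.0007 0" --pt "0 0 0 0 0 0.0007 0" --pt "0 0 0 0 0 0.0007 0"

```text
t: 20.47
eef_pos: [567.9, -87.8, 383.4]
tcp_rot: [3.14, 0.001, 1.7]
ft_force: [-0.9, 0.3, 7.6]
opening: 0.272
```

Call:
apply_moves --pt "0 0 0 0 0 0.0007 0" --pt "0 0 0 0 0 0.0007 0" --pt "0 0 0 0 0 0.0007 0" --pt "0 0 0 0 0 0.0007 0" --pt "0 0 0 0 0 0.0007 0"

```text
t: 20.88
eef_pos: [567.9, -87.8, 379.7]
tcp_rot: [3.14, 0.001, 1.7]
ft_force: [-1.1, 0.3, 6.2]
opening: 0.273
```

Call:
apply_moves --pt "0 0 0 0 0 0.0007 0" --pt "0 0 0 0 0 0.0007 0" --pt "0 0 0 0 0 0.0007 0" --pt "0 0 0 0 0 0.0007 0" --pt "0 0 0 0 0 0.0007 0"

```text
t: 21.3
eef_pos: [567.9, -87.8, 375.8]
tcp_rot: [3.141, 0.0, 1.7]
ft_force: [0.8, -1.2, 3.8]
opening: 0.274
```

Call:
apply_moves --pt "0 0 0 0 0 0.0007 0" --pt "0 0 0 0 0 0.0007 0" --pt "0 0 0 0 0 0.0007 0" --pt "0 0 0 0 0 0.0007 0" --pt "0 0 0 0 0 0.0007 0"

```text
t: 21.72
eef_pos: [567.9, -87.8, 371.8]
tcp_rot: [3.141, 0.0, 1.7]
ft_force: [1.8, 0.1, 1.2]
opening: 0.273
```

Call:
apply_moves --pt "0 0 0 0 0 0.0007 0" --pt "0 0 0 0 0 0.0007 0" --pt "0 0 0 0 0 0.0007 0" --pt "0 0 0 0 0 0.0007 0" --pt "0 0 0 0 0 0.0007 0"

```text
t: 22.13
eef_pos: [567.8, -87.8, 368.3]
tcp_rot: [-3.141, -0.0, 1.7]
ft_force: [-0.1, -0.1, 0.5]
opening: 0.272
```

Call:
apply_moves --pt "0 0 0 0 0 0.0007 0" --pt "0 0 0 0 0 0.0007 0" --pt "0 0 0 0 0 0.0007 0" --pt "0 0 0 0 0 0.0007 0" --pt "0 0 0 0 0 0.0007 0"

```text
t: 22.55
eef_pos: [567.9, -87.8, 364.9]
tcp_rot: [-3.142, 0.0, 1.7]
ft_force: [0.7, 0.0, 0.6]
opening: 0.273
```

Call:
apply_moves --pt "0 0 0 0 0 0.0007 0" --pt "0 0 0 0 0 0.0007 0" --pt "0 0 0 0 0 0.0007 0" --pt "0 0 0 0 0 0.0007 0" --pt "0 0 0 0 0 0.0 0"

```text
t: 22.97
eef_pos: [567.9, -87.8, 362.1]
tcp_rot: [-3.141, 0.0, 1.7]
ft_force: [0.6, -0.3, -1.2]
opening: 0.272
```

Run:
```python
from h import *
avg(8); b=cam('side'); crop(b,'pics/s6.png',180,120,120,115,5)
```

```text
t 23.3667 F [ 0.57  0.15 -0.52] M Nmm [   4.2 -219.9   -7.7] +- [11.1  7.5  8.8] pos [567.85 -87.77 362.19]
```

View pics/s6.png

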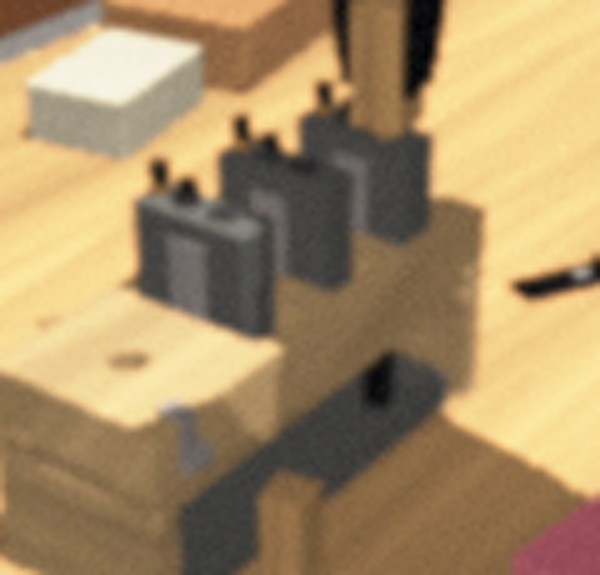

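The crop shows the black cell in the tray at (378,380), below the deck and clear of the pack. The three packs are still standing and the empty drift hole is at (128,360). The vertical force is zero, so I'll centre +0.4 mm in x and draw out.

Call:
apply_moves --pt "0 0 0 0 0.0004 0 0" --pt "0 0 0 0 0 -0.002 0" --pt "0 0 0 0 0 -0.004 0" --pt "0 0 0 0 0 -0.006 0" --pt "0 0 0 0 0 -0.008 0"

```text
t: 23.83
eef_pos: [568.3, -87.7, 382.7]
tcp_rot: [-3.141, -0.0, 1.7]
ft_force: [0.3, -0.2, -0.5]
opening: 0.272
```

Call:
apply_moves --pt "0 0 0 0 0 -0.008 0" --pt "0 0 0 0 0 -0.008 0" --pt "0 0 0 0 0 -0.008 0" --pt "0 0 0 0 0 -0.008 0" --pt "0 0 0 0 0 -0.008 0"

```text
t: 24.25
eef_pos: [568.2, -87.7, 423.2]
tcp_rot: [3.141, 0.0, 1.7]
ft_force: [-0.4, 0.3, -0.6]
opening: 0.271
```

Call:
apply_moves --pt "0 0 0 0 0 -0.008 0" --pt "0 0 0 0 0 -0.008 0" --pt "0 0 0 0 0 -0.01 0" --pt "0 0 0 0 0 -0.015 0" --pt "0 0 0 0 0 -0.01 0"

```text
t: 24.67
eef_pos: [568.3, -87.7, 474.8]
tcp_rot: [3.141, 0.0, 1.7]
ft_force: [0.5, -0.2, 0.7]
opening: 0.274
```

Run:
```python
from h import *
b=cam('side'); avg(6); b=cam('side'); crop(b,'pics/s7.png',180,90,120,125,4.8)
s=env.state(); p=s['eef_pos'];print(p,s['tcp_rot'],((proj(b,[p-[0,0,293],p-[0,0,209]])-[180,90]+.5)*4.8-.5).round(0))
d=np.array([579.1-p[0],71.4-p[1],0]); print('to hole, tool axes',R.from_euler('xyz',s['tcp_rot']).inv().apply(d))
```

```text
t 25.0167 F [-0.25 -0.13 -0.32] M Nmm [ -15.9 -112.3   29. ] +- [13.2 11.   8.3] pos [568.2  -87.69 473.28]
[568.26953816 -87.72745001 472.52177906] [-3.14046949e+00 -3.82931829e-04  1.69958206e+00] [[371. 205.]
 [376.  24.]]
to hole, tool axes [1.56418680e+02 3.11775600e+01 2.48803217e-02]
```

View pics/s7.png

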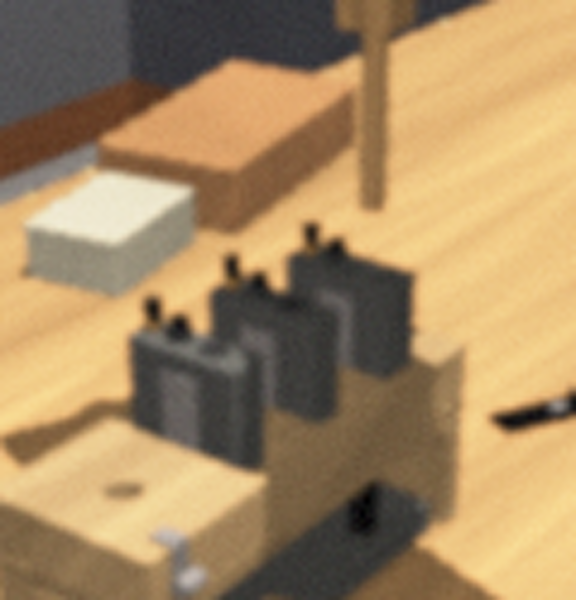

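The drift is out, straight and clear of the pack. All three packs stand, and the cell is in the tray at (363,510). I'll carry it back to the recorded hole position.

Call:
apply_moves --pt "0 0 0 0.01 0.002 0 0" --pt "0 0 0 0.018 0.0036 0 0" --pt "0 0 0 0.02 0.004 0 0" --pt "0 0 0 0.02 0.004 0 0" --pt "0 0 0 0.02 0.004 0 0"

```text
t: 25.48
eef_pos: [574.4, 3.3, 472.9]
tcp_rot: [-3.141, -0.0, 1.699]
ft_force: [0.5, 0.4, 0.1]
opening: 0.276
```

Call:
apply_moves --pt "0 0 0 0.02 0.004 0 0" --pt "0 0 0 0.02 0.004 0 0" --pt "0 0 0 0.018 0.0036 0 0" --pt "0 0 0 0.0104 0.002 0 0" --pt "0 0 0 0 0 0 0"

```text
t: 25.9
eef_pos: [579.0, 73.4, 472.9]
tcp_rot: [-3.141, -0.0, 1.702]
ft_force: [-0.0, -0.3, -0.5]
opening: 0.276
```

Call:
apply_moves --pt "0 0 0 0 0 0.02 0" --pt "0 0 0 0 0 0.03 0" --pt "0 0 0 0 0 0.012 0" --pt "0 0 0 0 0 0 0" --pt "0 0 0 0 0 0 0"

```text
t: 26.32
eef_pos: [579.3, 70.8, 411.1]
tcp_rot: [-3.141, 0.0, 1.699]
ft_force: [0.3, -0.1, 0.2]
opening: 0.271
```

Run:
```python
from h import *
avg(4); b=cam('side')
s=env.state(); p=s['eef_pos'];print(p,s['tcp_rot'])
d=np.array([579.1-p[0],71.4-p[1],0]); print('to hole, tool axes',R.from_euler('xyz',s['tcp_rot']).inv().apply(d))
print('hole seen',ray(b,(205.4,191.7),102))
```

```text
t 26.5167 F [ 0.14 -0.15  0.15] M Nmm [ -22.9 -134.6   16.7] +- [ 6.7 14.8  7.8] pos [579.31  71.08 412.31]
[579.15216726  71.25178573 412.25659106] [3.13984688e+00 3.56038384e-04 1.69944345e+00]
to hole, tool axes [ 1.53682142e-01 -3.27212307e-02 -1.11840793e-04]
hole seen [577.98221034  72.81410036 102.        ]
```

Call:
apply_moves --pt "0 0 0 0 0 0.006 0" --pt "0 0 0 0 0 0.006 0" --pt "0 0 0 0 0 0.002 0" --pt "0 0 0 0 0 0.001 0" --pt "0 0 0 0 0 0.001 0"

```text
t: 26.98
eef_pos: [579.1, 71.4, 394.9]
tcp_rot: [-3.141, 0.0, 1.7]
ft_force: [0.6, 0.1, 0.0]
opening: 0.272
```

Call:
apply_moves --pt "0 0 0 0 0 0.0008 0" --pt "0 0 0 0 0 0.0008 0" --pt "0 0 0 0 0 0.0008 0" --pt "0 0 0 0 0 0.0006 0" --pt "0 0 0 0 0 0 0"

```text
t: 27.4
eef_pos: [579.1, 71.4, 392.2]
tcp_rot: [-3.142, 0.0, 1.7]
ft_force: [0.6, -0.7, 0.3]
opening: 0.271
```

Call:
apply_moves --pt "0 0 0 0 0 0.002 0" --pt "0 0 0 0 0 0.003 0" --pt "0 0 0 0 0 0.004 0" --pt "0 0 0 0 0 0.005 0" --pt "0 0 0 0 0 0.005 0"

```text
t: 27.82
eef_pos: [579.1, 71.4, 372.6]
tcp_rot: [-3.141, 0.0, 1.7]
ft_force: [0.2, -0.2, -0.4]
opening: 0.27
```

Call:
apply_moves --pt "0 0 0 0 0 0.005 0" --pt "0 0 0 0 0 0.005 0" --pt "0 0 0 0 0 0.005 0" --pt "0 0 0 0 0 0.005 0" --pt "0 0 0 0 0 0.005 0"

```text
t: 28.23
eef_pos: [579.1, 71.4, 347.6]
tcp_rot: [-3.142, 0.0, 1.7]
ft_force: [0.3, -0.1, -0.3]
opening: 0.271
```

Call:
apply_moves --pt "0 0 0 0 0 0.005 0" --pt "0 0 0 0 0 0.005 0" --pt "0 0 0 0 0 0.005 0" --pt "0 0 0 0 0 0.005 0" --pt "0 0 0 0 0 0.005 0"

```text
t: 28.65
eef_pos: [579.1, 71.4, 322.7]
tcp_rot: [3.142, 0.0, 1.7]
ft_force: [0.2, 0.1, 0.8]
opening: 0.27
```

Call:
apply_moves --pt "0 0 0 0 0 0.003 0" --pt "0 0 0 0 0 0.002 0" --pt "0 0 0 0 0 0.002 0" --pt "0 0 0 0 0 0.001 0" --pt "0 0 0 0 0 0.001 0"

```text
t: 29.07
eef_pos: [579.1, 71.4, 314.2]
tcp_rot: [3.141, 0.0, 1.7]
ft_force: [0.5, 0.1, -0.4]
opening: 0.267
```

Call:
apply_moves --pt "0 0 0 0 0 0.0006 0" --pt "0 0 0 0 0 0.0006 0" --pt "0 0 0 0 0 0.0006 0" --pt "0 0 0 0 0 0.0005 0" --pt "0 0 0 0 0 0.0 0"

```text
t: 29.48
eef_pos: [579.1, 71.4, 311.9]
tcp_rot: [3.142, 0.0, 1.7]
ft_force: [-0.8, -0.2, -0.0]
opening: 0.27
```

Call:
apply_moves --pt "0 0 0 0 0 0.0003 0" --pt "0 0 0 0 0 0.0003 0" --pt "0 0 0 0 0 0 0" --pt "0 0 0 0 0 0 0" --pt "0 0 0 0 0 0.0 0"

```text
t: 29.9
eef_pos: [579.1, 71.4, 311.3]
tcp_rot: [3.142, 0.0, 1.7]
ft_force: [-0.1, -0.9, 0.2]
opening: 0.274
```

Call:
apply_moves --pt "0 0 0 0 0 0.0003 0" --pt "0 0 0 0 0 0.0003 0" --pt "0 0 0 0 0 0 0" --pt "0 0 0 0 0 0 0" --pt "0 0 0 0 0 0.0 0"

```text
t: 30.32
eef_pos: [579.1, 71.4, 311.2]
tcp_rot: [3.141, 0.0, 1.7]
ft_force: [-1.4, -0.4, 6.2]
opening: 0.272
```

The shoulder is on the deck, at 6 N. I'll release and retreat straight up.

Call:
apply_moves --pt "0 0 0 0 0 -0.0004 0" --pt "0 0 0 0 0 0 0.03" --pt "0 0 0 0 0 0 0.04" --pt "0 0 0 0 0 0 0.055" --pt "0 0 0 0 0 0 0.06"

```text
t: 30.73
eef_pos: [579.1, 71.4, 311.0]
tcp_rot: [-3.141, 0.0, 1.7]
ft_force: [0.9, 0.0, -0.2]
opening: 0.469
```

Call:
apply_moves --pt "0 0 0 0 0 0 0.06" --pt "0 0 0 0 0 0 0.06" --pt "0 0 0 0 0 0 0.06" --pt "0 0 0 0 0 0 0.06" --pt "0 0 0 0 0 -0.003 0.06"

```text
t: 31.15
eef_pos: [579.0, 71.4, 313.8]
tcp_rot: [-3.141, -0.0, 1.7]
ft_force: [0.5, 0.2, -0.1]
opening: 0.627
```

Call:
apply_moves --pt "0 0 0 0 0 -0.01 0.06" --pt "0 0 0 0 0 -0.025 0.06" --pt "0 0 0 0 0 -0.03 0.06" --pt "0 0 0 0 0 -0.03 0.06" --pt "0 0 0 0 0 -0.03 0.06"

```text
t: 31.57
eef_pos: [578.8, 71.4, 441.5]
tcp_rot: [3.141, 0.0, 1.7]
ft_force: [0.3, 0.6, -0.9]
opening: 0.633
```

Call:
apply_moves --pt "0 0 0 0 0 -0.03 0.06" --pt "0 0 0 0 0 -0.02 0.06" --pt "0 0 0 0 0 0 0.06" --pt "0 0 0 0 0 0 0.06" --pt "0 0 0 0 0 0 0.06"

```text
t: 31.98
eef_pos: [578.8, 71.4, 488.8]
tcp_rot: [-3.141, 0.0, 1.7]
ft_force: [-0.1, -0.4, -0.6]
opening: 0.63
```

Run:
```python
from h import *
s=env.state(); print(s['eef_pos'],s['ft_force'],s['opening'],s['t'])
b=cam('side'); crop(b,'pics/s8.png',135,115,165,160,3.7)
k=3.7
for z in(160,102): print([((proj(b,[[579.1+13*(i*.99-j*.13),71.4+13*(i*.13+j*.99),z]])[0]-[135,115]+.5)*k-.5).round(0).tolist() for i,j in((1,1),(-1,1),(-1,-1))])
```

```text
[578.78272965  71.3956229  488.79165632] [-0.05418391 -0.44281446 -0.61092481] 0.6297217573628673 31.9833
[[221.0, 193.0], [262.0, 206.0], [291.0, 185.0]]
[[228.0, 288.0], [268.0, 301.0], [295.0, 279.0]]
```

View pics/s8.png

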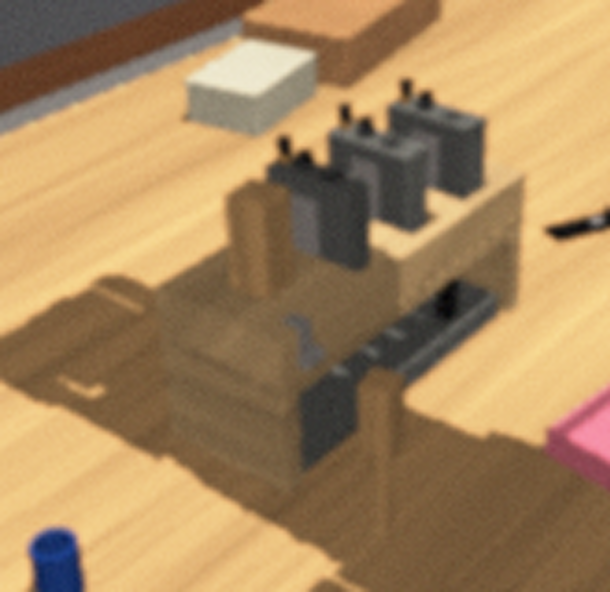

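The handle stands upright in its hole with its lower corner at (266,298), against (268,301) predicted for fully down. All three packs stand, the cell is in the tray at (450,300), and the sleeve and cover have not been touched. I'll hand it in.

```bash
python3 -c "
from cell import env
print(env.job_done())"
```

```text
the job is handed in; nothing more can be done
None
```

The swollen cell is out of the jammed pack (slot0) and in the grey tray. The drift is back in its hole, fully down. I handed the job in at about 32 s with the gripper open and raised clear; handing in reports no verdict.

**Pressing:** The first touch came down on the opening's rim at about 6 N, then the tip slipped in. I corrected about 1 mm in x. The cell slid at about 8 N, with no reading above 9 N, and the force fell to zero as it dropped out.

**Last checks:**
- **Packs:** the last picture shows all three standing in their slots.
- **Cell:** it is in the tray and seems to be standing on end, though the deck hides part of it.
- **Drift:** its shoulder met the deck at 6 N, at the same height as when I picked it up. The handle's lower corner was within 3 crop pixels of where it should be. The handle's top left corner was about 7 crop pixels (2 camera pixels) off, which I put down to blur.
- **Loose parts:** the door cover and mic sleeve were not touched. I judged this by eye only and did not measure their positions.

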